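# Refit the warmer's knobs and press the red one

### The job

The two knobs of the chocolate warmer were pulled off for washing: turn the blue knob so that its nose points along the white line of the blue ring, push it fully home on the D-shaped stem there and let go of it. Then fit the red knob in the same way on the stem with the red ring, and with the fingers push it down at least halfway against that stem's spring; keep it pressed: finish while still holding the red knob down. Leave the other things on the table where they stand.

Things in the scene. Friction and masses are not known exactly. Their poses are not given: they have to be found in the camera images.
- knob_blue: Loose blue bar knob standing upright on its open underside, 51 mm long, 36 tall, 30 wide between flat upright sides (facing +y, -y), about 60 g. Origin: bore axis, at the underside. z up; +x to the pointed nose (29 mm out, white line on top); rounded tail 22 mm behind. D bore from below, 22 mm deep, 1 mm play round a stem, its flat on the nose side, 4 mm from the axis.
- knob_red: Loose red bar knob standing upright on its open underside, 51 mm long, 36 tall, 30 wide between flat upright sides (facing +y, -y), about 60 g. Origin: bore axis, at the underside. z up; +x to the pointed nose (29 mm out, white line on top); rounded tail 22 mm behind. D bore from below, 22 mm deep, 1 mm play round a stem, its flat on the nose side, 4 mm from the axis.
- knob_blue_nose (a point): Tip of the blue knob's nose at its top edge: 29 mm along the knob's +x, 36 mm above its underside.
- knob_red_nose (a point): Tip of the red knob's nose at its top edge: 29 mm along the knob's +x, 36 mm above its underside.
- blue_stem_tip (a point): Centre of the tip of the upright steel D stem with the blue ring. z up; +x to the stem's flat and along the ring's white line, where the knob's nose must point (a few degrees of play). 16 mm across, flat 3 mm from its axis, 32 mm above the warmer's top, last 6 mm tapered. Knob fully home: its origin is 22 mm below this point. This stem does not sink.
- red_stem_tip (a point): Centre of the tip of the upright steel D stem with the red ring. z up; +x to the stem's flat and along the ring's white line, where the knob's nose must point (a few degrees of play). 16 mm across, flat 3 mm from its axis, 32 mm above the warmer's top, last 6 mm tapered. Knob fully home: its origin is 22 mm below this point. Sinks on a spring (joint red_stem), this point with it.
- red_stem (a joint): How far the stem with the red ring is pushed down, m: 0 at rest, 0.006 at its stop. The spring starts to give at 3.2 N and takes 8 N at the stop; it comes up again when let go.
- warmer: The chocolate warmer, fixed to the table: low white base with steel top and a dark round warming plate (86 mm across, 4 mm high) in the middle, 100 x 250 x 50 mm high. Origin: centre of its underside; stems 80 mm along its +y (blue) and -y (red), each in a 50 mm coloured ring that turns with it; at the start both flats face within 0.75 rad of +x and turn only stiffly (0.12 N m).
- sanitiser_spray: Light blue spray bottle with black trigger head, 252 mm tall, 54 x 119 mm, 0.26 kg, loose, to be left alone. Origin: centre of its underside.
- tape_clear: Roll of brown tape lying flat, 96 mm across, 48 mm high, loose, to be left alone. Origin: centre of its underside.
- label_roll: Roll of round stickers lying flat, 79 mm across, 36 mm high, loose, to be left alone. Origin: centre of its underside.
Things that resemble listed ones, but are neither listed nor needed, are in the scene too. What is meant by the knob_red is not black, and is the larger of those in its own colour.

How it is judged (in metres and radians):
On the way, in this order (a step that is already met when the one before it is completed fails the run):
1. the blue knob is fully home on the stem with the blue ring and let go (z of knob_blue in the frame of blue_stem_tip between -0.025 and -0.0185 m and horizontal distance between knob_blue and blue_stem_tip below 0.004 m and x of knob_blue_nose in the frame of blue_stem_tip above 0.024 m and angle between knob_blue's own z axis and vertical below 0.15 rad and contact force between the fingers and knob_blue below 0.3 N), for 0.2 s.
2. the red knob is fully home on the stem with the red ring and pressed down by the fingers (z of knob_red in the frame of red_stem_tip between -0.025 and -0.0185 m and horizontal distance between knob_red and red_stem_tip below 0.004 m and x of knob_red_nose in the frame of red_stem_tip above 0.024 m and angle between knob_red's own z axis and vertical below 0.15 rad and value of joint red_stem above 0.003 m and contact force between the fingers and knob_red above 3 N), for 0.2 s.
At the end, for the whole second after the job is handed in: Both knobs home on the stems of their own colour (within 4 mm of the axis, 18.5 of 22 mm deep, upright within 0.15 rad, nose along the white line); fingers off the blue knob; fingers bear on the red knob with over 3 N and hold its stem over 3 mm down (all of step 1 and all of step 2); the arm keeps its last pose, push and grip.
It fails at once if another thing on the table is shifted more than 30 mm or tipped (distance of any of sanitiser_spray, tape_clear, label_roll from where it was at the start of the episode above 0.03 m or angle between any of sanitiser_spray, tape_clear, label_roll's own z axis and vertical above 0.5 rad).
It also fails if it takes over 59 s, if anything falls off the work surface, if the arm or the gripper's body presses on something with over 40 N, if the wrist force passes 120 N, or if a joint passes its speed limit or range.

### The arm

A 6-joint arm with a two-finger parallel gripper is mounted at the origin on the work surface; the furniture and walls round the work are solid. World frame = base frame: x ahead of the robot, y to its left, z up, the work surface at z = 0. Lengths are in mm, angles in rad, forces in N, time in s.
With the tool pointing down it reaches from about 350 to 775 mm from the base axis. Payload 7.3 kg.
Tool frame: the origin (TCP) lies at the very end of the fingers, on their centre line; the grasp point (between the pads) lies 19 mm behind it; z points along the fingers, y is the line along which they close (so a half turn about z gives the same grasp; the last joint's range is limited). The gripper opens to 92 mm and grips with 3 to 60 N. Pads are 19 mm wide; open, the fingers measure 130 mm over their backs; the gripper's body (75 mm by 190 mm) begins 47 mm behind the grasp point.
Start: joints at [1.048, 0.342, 1.524, -0, 1.275, -0.146], TCP at [193.159, 488.195, 226.741] pointing down, gripper open.
Joint ranges: [-2.53, 2.53], [-0.77, 2.02], [0.04, 2.7], [-1, 4.14], [0.28, 2.66], [-3.11, 3.11]. Speed limits (rad/s): [2.57, 2.57, 3.14, 3.14, 3.14, 3.14].

### API

Orientations are given as [roll, pitch, yaw] about the fixed x, y, z axes, in that order (R = Rz(yaw) Ry(pitch) Rx(roll)).
In Python, from plant import bot gives the robot as it stands.
- The arm moves only by the tool jog_arm, never from a script. Its argument "targets" is a list of rows, each an object with "xyz": the shift along the tool's x, y, z as a fraction of full scale, a list of three; "spin": the turn about the tool's z as a fraction of full scale. In form: [{"xyz": [x, y, z], "spin": spin}, ...]. A call has exactly 10 rows; each row shifts and turns the commanded pose from where the row before left it, along the tool's axes as they then stand; what a row does not reach is not made up. Full scale, the value 1, is 80 mm for a shift and 0.1 rad for a turn. A row lasts 1/8 s, in which the tool goes at most 62.5 mm and 10.7 degrees, less where a joint would pass 70% of its speed; a pose out of reach is approached as far as the arm can. A call with a number of a shift or a turn outside -1 to 1 is refused whole. A call with a gripper value outside its range is refused whole. "gripper" is the opening in per cent of the stroke, from 0 (shut) to 100 (fully open), set as the call begins (left out, the last holds). The fingers move at their own pace and stop on an object; the grip force is fixed at half the most. Time passes only in rows, so rows that do not move let the fingers close, or fill a call up. It gives the time, the measured TCP pose, the force, the opening and the grip force at its end, in the units of the state.
- bot.get_obs(): the state, without advancing time (a new reading comes with each control period).
- bot.capture(name): name is "side" or "top"; returns the picture (480x640x3 uint8, blue, green, red); there is no depth.
- bot.get_calibration(name): a dict with "vfov" (degrees; the focal length in pixels is half the picture's height over the tangent of half this angle, whatever the lens; pixels are square), "cx", "cy" (the principal point, pixels), "k1" (the pictures are not rectified: a ray, as slopes to the right and down, at radius r is drawn at 1 + k1 r^2 times it, then the intrinsics apply), "eye" and "rotation" of the camera in the world. Camera axes: x right, y down, z forward; pixel columns grow to the right and rows downward; lengths in mm; the calibration is good to about 2 mm. A picture is of the moment at which its call begins. get_calibration takes no time and is no camera call.
- bot.close_job(): hands the job in; it is judged then, once.
The state is a dict: "time": time; "joint_positions": joint angles; "dq": joint speeds; "tau": joint torques, N m; "tool_pos": TCP position; "tcp_rot": TCP orientation; "contact_force": force on the tool from outside, world axes, zero at the start; "moment": the same for the moment, N m; "grip_width": finger opening in mm; "finger_force": force on a finger pad.
Only numpy, scipy, OpenCV 4.12 (cv2) and the standard library are available. Lean on these libraries where they do the work, as an engineer would, in place of code of your own. Each camera call takes 0.05 s, during which the arm holds its last target. There are 200 camera calls.

## Working session

There is one attempt and no reset: what is moved stays moved. The work goes in short steps, Python scripts to look and compute and a tool call to move; the robot and the scene stay as the last step left them, time stands still between calls to the robot, and variables do not carry over. Pictures are saved under pics/ and viewed, at most 10 in all, crops included, and the job is handed in when it is done.

Besides the shell and the picture viewer there is one more tool, called after ">>>" as a command line: name --argument value ..., lists and objects as JSON in quotes. jog_arm: Moves the arm, as the interface text tells. Shift numbers are shares of 80 mm and turn numbers shares of 0.1 rad, none past 1 either way. Its arguments: {"type":"object","properties":{"targets":{"type":"array","items":{"type":"object","properties":{"xyz":{"type":"array","items":{"type":"number"}},"spin":{"type":"number"}}}},"gripper":{"type":"number"}},"required":["targets"]}

```bash
ls; mkdir -p pics; cat > h.py <<'E'
import numpy as np,cv2
from plant import bot
def ray(n,px):
    c=bot.get_calibration(n);f=240/np.tan(np.radians(c["vfov"])/2)
    px=np.atleast_2d(np.float64(px));d=(px-[c["cx"],c["cy"]])/f
    u=d.copy()
    for _ in range(20):u=d/(1+c["k1"]*(u**2).sum(1,keepdims=True))
    R=np.array(c["rotation"]).reshape(3,3)
    return np.array(c["eye"]),np.c_[u,np.ones(len(u))]@R.T
def onz(n,px,z):
    e,d=ray(n,px);return e+d*((z-e[2])/d[:,2])[:,None]
E
python3 - <<'E'
from h import *
for n in("top","side"):
    print(n,bot.get_calibration(n));cv2.imwrite(f"pics/{n}0.png",bot.capture(n))
o=bot.get_obs();print(o)
E
```

```text
pics
top {'vfov': 47.8716014781288, 'cx': 315.92478868612125, 'cy': 236.91915044764357, 'k1': -0.1547201561910539, 'eye': array([ 253.29565709,  119.39234761, 1023.0106404 ]), 'rotation': array([-2.91113843, -0.00330317, -1.54927375])}
side {'vfov': 47.48070276402796, 'cx': 318.9682417216436, 'cy': 240.84284890818688, 'k1': -0.009976622282071414, 'eye': array([ 409.99468094, -796.59616889,  499.40408215]), 'rotation': array([-2.00548701, -0.0116612 , -0.05704825])}
{'time': 0.1, 'joint_positions': array([ 1.04798949e+00,  3.42691429e-01,  1.52488155e+00, -6.77991327e-06,
        1.27543457e+00, -1.45995373e-01]), 'dq': array([-0.00099249, -0.00434653, -0.00097298,  0.00019163, -0.00168937,
        0.00085739]), 'tau': array([ 1.62463002e-03, -4.32000089e+01, -2.44697160e+01,  7.19416095e-02,
        5.25989919e-02, -1.07857122e-05]), 'tool_pos': array([192.97711287, 487.86409965, 226.10849239]), 'tcp_rot': array([-3.14019187e+00, -1.99420446e-04,  2.76478302e+00]), 'contact_force': array([-0.22820857,  0.2399647 ,  0.41974412]), 'moment': array([-0.04401562,  0.00014228,  0.02613768]), 'finger_force': 0.0, 'grip_width': 91.75019984284054}
```

View pics/top0.png

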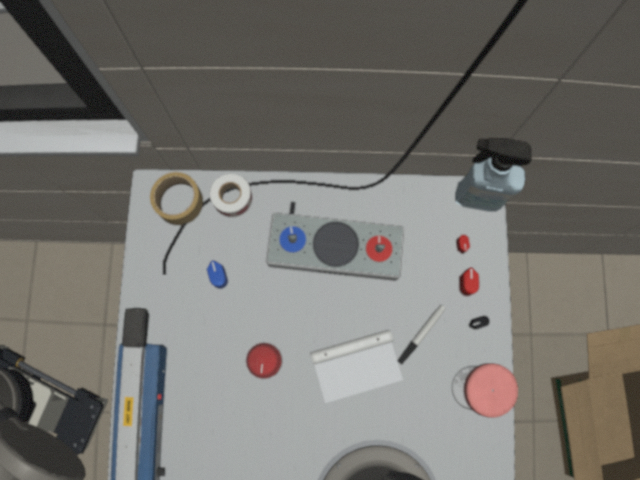

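View pics/side0.png

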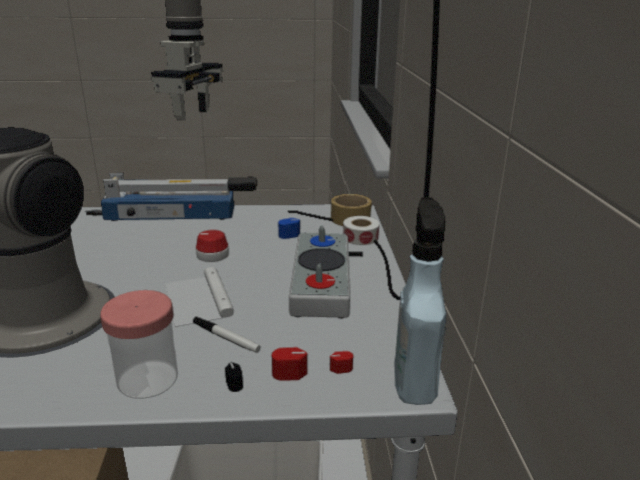

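Top view: blue knob (217,273), white-tipped. Blue stem (292,239), red stem (379,248). Red-coloured candidates: large bar knob (470,281), small one (463,243), a round timer (263,360), a jar lid (491,390), and a black knob (480,322). The larger red bar knob at (470,281) fits; I'll confirm it in a crop.

```bash
sed -i 's/R=np.array(c\["rotation"\]).reshape(3,3)/R=Rotation.from_euler("xyz",c["rotation"]).as_matrix()/; 1a from scipy.spatial.transform import Rotation' h.py
cat >> h.py <<'E'
def tri(p,q):
    e1,d1=ray("top",p);e2,d2=ray("side",q);d1=d1[0];d2=d2[0]
    t=np.linalg.lstsq(np.c_[d1,-d2],e2-e1,rcond=None)[0]
    a=e1+t[0]*d1;b=e2+t[1]*d2
    return (a+b)/2,np.linalg.norm(a-b)
def mask(im,col):
    h,s,v=cv2.split(cv2.cvtColor(im,cv2.COLOR_BGR2HSV))
    return ((((h<8)|(h>172)) if col=="red" else (h>105)&(h<128))&(s>140)&(v>60)).astype(np.uint8)
def blobs(n,im,col,z,x0=180):
    c=cv2.findContours(mask(im,col),cv2.RETR_EXTERNAL,cv2.CHAIN_APPROX_NONE)[0]
    out=[]
    for k in c:
        if cv2.contourArea(k)<40: continue
        p=onz(n,k[:,0,:],z)[:,:2].astype(np.float32)
        (cx,cy),(w,h),a=cv2.minAreaRect(p)
        out.append((k[:,0,:].mean(0).round(1),np.round([cx,cy,w,h,a],1)))
    return out
E
python3 - <<'E'
from h import *
t=bot.capture("top");s=bot.capture("side")
for c in("red","blue"):
    for z in(36,50):
        print(c,z)
        for b in blobs("top",t,c,z): print(b)
print(onz("top",[[292,239],[379,248]],50))
def z(im,x,y,r=24,w=390): return cv2.resize(im[y-r:y+r,x-r:x+r],(w,w//1),interpolation=cv2.INTER_CUBIC)
a=np.hstack([z(t,292,239,w=266),z(t,379,248,w=266),z(t,217,273,w=266)])
b=np.hstack([z(t,467,265,36,w=266),z(s,320,250,36,266),z(s,308,360,45,266)])
cv2.imwrite("pics/c1.png",np.vstack([a,b]))
E
```

```text
red 36
(array([263.2, 361.5]), array([254.4, 210.4,  48.9,  48.5,  11. ]))
(array([469.5, 281.2]), array([ 405.6, -166.4,   30.7,   43.7,   87.7]))
(array([378.9, 248.1]), array([465.3,   3.6,  43.3,  43.9,  89.5]))
(array([463.1, 243.2]), array([ 478.6, -157.4,   28.6,   20. ,    9. ]))
red 50
(array([263.2, 361.5]), array([254.4, 209.1,  48.2,  47.8,  11. ]))
(array([469.5, 281.2]), array([ 403.5, -162.3,   30.2,   43.1,   87.7]))
(array([378.9, 248.1]), array([462.3,   5.3,  42.7,  43.3,  89.5]))
(array([463.1, 243.2]), array([ 475.4, -153.5,   28.2,   19.7,    9. ]))
blue 36
(array([216. , 273.4]), array([409.5, 304.1,  42.5,  25.8,  21.8]))
(array([292.4, 238.9]), array([479.9, 164.9,  42.4,  43.1,   2.1]))
blue 50
(array([216. , 273.4]), array([407.3, 301.4,  41.9,  25.5,  21.8]))
(array([292.4, 238.9]), array([476.7, 164.3,  41.8,  42.5,   2.1]))
[[476.6711253  165.18808678  50.        ]
 [463.20987759   4.33443991  50.        ]]
```

View pics/c1.png

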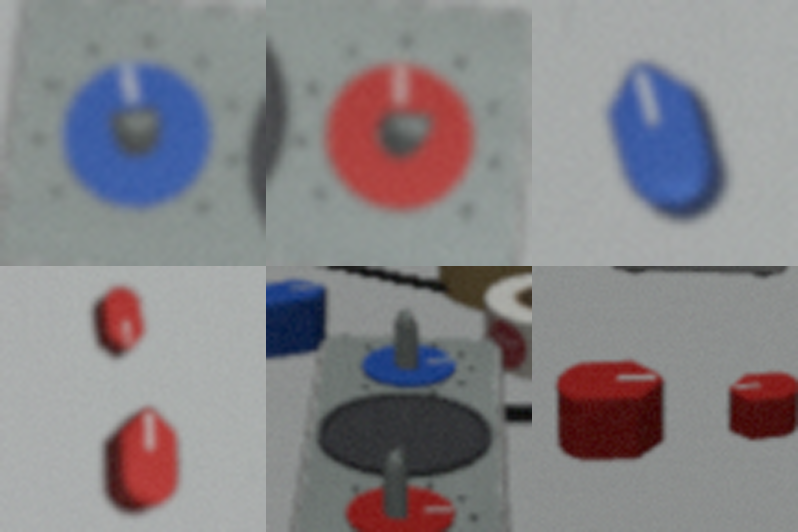

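The crop confirms it: the lower-left knob of the red pair is clearly larger (44 vs 28 mm masked length), so it is knob_red, nose up in the image (+x). Both ring lines point roughly +x. Refining poses now with both cameras.

```bash
cat >> h.py <<'E'
def region(n,im,col,px,z,hi=None,r=22):
    """contour points of blob of colour near px, holes filled, projected on z"""
    m=mask(im,col)
    if hi is not None: m&=(im.max(2)>hi).astype(np.uint8)
    c=cv2.findContours(m,cv2.RETR_EXTERNAL,cv2.CHAIN_APPROX_NONE)[0]
    k=max((k for k in c if abs(k[:,0].mean(0)-px).max()<r),key=cv2.contourArea)
    k=cv2.convexHull(k); full=np.zeros_like(m);cv2.fillPoly(full,[k],1)
    ys,xs=np.nonzero(full);P=onz(n,np.c_[xs,ys],z)[:,:2]
    hsv=cv2.cvtColor(im,cv2.COLOR_BGR2HSV)
    f=full.astype(bool)
    mn=im.min(2).astype(float)   # whiteness
    w=np.clip(mn-120,0,None)*f   # white line
    wy,wx=np.nonzero(w); W=onz(n,np.c_[wx,wy],z)[:,:2] if len(wx) else np.zeros((0,2))
    return P,W,w[wy,wx],onz(n,k[:,0,:],z)[:,:2]
E
python3 - <<'E'
from h import *
T=[bot.capture("top") for _ in range(6)];S=[bot.capture("side") for _ in range(6)]
t=np.mean(T,0).astype(np.uint8);s=np.mean(S,0).astype(np.uint8)
for n,im,L in(("top",t,[("red",(379,248),50,None),("blue",(292,239),50,None),("red",(470,281),36,110),("blue",(217,273),36,110)]),
              ("side",s,[("red",(320,282),50,None),("blue",(322,241),50,None),("red",(289,357),36,130),("blue",(288,225),36,130)])):
    for col,px,z,hi in L:
        P,W,w,k=region(n,im,col,px,z,hi)
        c=P.mean(0);(rc,wh,a)=cv2.minAreaRect(k.astype(np.float32))
        pca=cv2.PCACompute(P,mean=None)[1][0];pca=pca*np.sign(pca[0])
        wc=(W*w[:,None]).sum(0)/max(w.sum(),1e-9)
        print(n,col,z,"cen",c.round(1),"rect",np.round([*rc,*wh,a],1),"pca",np.arctan2(pca[1],pca[0]).round(3),"white",wc.round(1),len(w),"dir",np.arctan2(*(wc-c)[::-1]).round(3))
E
```

```text
top red 50 cen [462.8   5.2] rect [462.4   5.2  43.5  42.7   0. ] pca -0.606 white [480.5   4.6] 9 dir -0.036
top blue 50 cen [476.7 164.5] rect [476.7 164.3  41.8  42.5   2.1] pca -1.389 white [494.  167.8] 9 dir 0.186
top red 36 cen [ 406.2 -169.1] rect [ 405.7 -169.2   25.    43.3   87.7] pca -0.043 white [ 421.7 -170.8] 15 dir -0.106
top blue 36 cen [409.8 304.5] rect [409.5 304.1  42.5  25.8  21.8] pca 0.407 white [423.9 310.7] 13 dir 0.415
side red 50 cen [462.9   9.4] rect [462.7   8.6  47.2  47.    7.8] pca 1.345 white [0. 0.] 0 dir -3.121
side blue 50 cen [477.  169.8] rect [477.4 169.   46.4  45.3  88.2] pca 1.454 white [0. 0.] 0 dir -2.8
side red 36 cen [ 406.3 -170.7] rect [ 407.9 -171.2   23.1   38.5   72.6] pca -0.219 white [ 420.1 -168.6] 5 dir 0.152
side blue 36 cen [402.9 307.6] rect [402.7 308.1  24.8  13.2  25.9] pca 0.779 white [0. 0.] 0 dir -2.49
```

```bash
cat > go.py <<'E'
import sys,numpy as np
from plant import bot
x,y,z,yaw=map(float,sys.argv[1:5]);n=int(sys.argv[5])
o=bot.get_obs();p=o["tool_pos"];w=o["tcp_rot"][2]
d=np.array([x,y,z])-p;dy=(yaw-w+np.pi)%(2*np.pi)-np.pi
print("t",round(o["time"],2),p.round(1),np.round(o["tcp_rot"],3),"F",o["contact_force"].round(1),"d",d.round(1),"spin",round(-dy/.1,2))
for i in range(n):
    a=w+dy*i/n;c,s=np.cos(a),np.sin(a);v=d/n/80
    print('xyz',np.round([c*v[0]+s*v[1],s*v[0]-c*v[1],-v[2]],2).tolist(),'spin',round(-dy/n/.1,2))
E
python3 go.py 408 304 120 3.55 9
```

```text
t 0.8 [193.2 488.2 226.8] [ 3.141 -0.     2.765] F [-0.3  0.9 -0.2] d [ 214.8 -184.2 -106.8] spin -7.85
xyz [-0.37, -0.13, 0.15] spin -0.87
xyz [-0.36, -0.16, 0.15] spin -0.87
xyz [-0.34, -0.19, 0.15] spin -0.87
xyz [-0.33, -0.22, 0.15] spin -0.87
xyz [-0.31, -0.25, 0.15] spin -0.87
xyz [-0.28, -0.27, 0.15] spin -0.87
xyz [-0.26, -0.3, 0.15] spin -0.87
xyz [-0.23, -0.32, 0.15] spin -0.87
xyz [-0.2, -0.34, 0.15] spin -0.87
```

>>> jog_arm --targets '[{"xyz": [-0.37, -0.13, 0.15], "spin": -0.87}, {"xyz": [-0.36, -0.16, 0.15], "spin": -0.87}, {"xyz": [-0.34, -0.19, 0.15], "spin": -0.87}, {"xyz": [-0.33, -0.22, 0.15], "spin": -0.87}, {"xyz": [-0.31, -0.25, 0.15], "spin": -0.87}, {"xyz": [-0.28, -0.27, 0.15], "spin": -0.87}, {"xyz": [-0.26, -0.3, 0.15], "spin": -0.87}, {"xyz": [-0.23, -0.32, 0.15], "spin": -0.87}, {"xyz": [-0.2, -0.34, 0.15], "spin": -0.87}, {"xyz": [0, 0, 0], "spin": 0}]' --gripper 100

```text
time: 2.05
tool_pos: [408.9, 301.7, 117.9]
tcp_rot: [-3.141, -0.001, -2.738]
contact_force: [-0.2, 0.5, 0.2]
grip_width: 91.6
finger_force: 0.0
```

```bash
python3 go.py 408 304 9 3.55 6
```

```text
t 2.05 [408.9 301.7 117.9] [-3.141e+00 -1.000e-03 -2.738e+00] F [-0.2  0.5  0.2] d [  -0.9    2.3 -108.9] spin -0.05
xyz [-0.0, 0.01, 0.23] spin -0.01
xyz [-0.0, 0.01, 0.23] spin -0.01
xyz [-0.0, 0.01, 0.23] spin -0.01
xyz [-0.0, 0.01, 0.23] spin -0.01
xyz [-0.0, 0.01, 0.23] spin -0.01
xyz [-0.0, 0.01, 0.23] spin -0.01
```

>>> jog_arm --targets '[{"xyz": [0, 0.01, 0.2]}, {"xyz": [0, 0.01, 0.25]}, {"xyz": [0, 0.01, 0.25]}, {"xyz": [0, 0, 0.25]}, {"xyz": [0, 0, 0.2]}, {"xyz": [0, 0, 0.15]}, {"xyz": [0, 0, 0.05]}, {"xyz": [0, 0, 0]}, {"xyz": [0, 0, 0]}, {"xyz": [0, 0, 0]}]'

```text
invalid input
```

>>> jog_arm --targets '[{"xyz": [0, 0, 0]}, {"xyz": [0, 0, 0]}, {"xyz": [0, 0, 0]}, {"xyz": [0, 0, 0]}, {"xyz": [0, 0, 0]}, {"xyz": [0, 0, 0]}, {"xyz": [0, 0, 0]}, {"xyz": [0, 0, 0]}, {"xyz": [0, 0, 0]}, {"xyz": [0, 0, 0]}]' --gripper 0

```text
invalid input
```

```bash
python3 go.py 476 165 115 3.33 9; python3 -c "
from h import *
print(blobs('top',bot.capture('top'),'blue',36))"
```

```text
t 2.05 [408.9 301.7 117.9] [-3.141e+00 -1.000e-03 -2.738e+00] F [-0.2  0.5  0.2] d [  67.1 -136.7   -2.9] spin 2.15
xyz [-0.01, -0.21, 0.0] spin 0.24
xyz [-0.02, -0.21, 0.0] spin 0.24
xyz [-0.02, -0.21, 0.0] spin 0.24
xyz [-0.03, -0.21, 0.0] spin 0.24
xyz [-0.03, -0.21, 0.0] spin 0.24
xyz [-0.04, -0.21, 0.0] spin 0.24
xyz [-0.04, -0.21, 0.0] spin 0.24
xyz [-0.05, -0.21, 0.0] spin 0.24
xyz [-0.05, -0.21, 0.0] spin 0.24
[(array([292.4, 238.9]), array([480. , 165. ,  42.3,  43.2,   1.5]))]
```

Spin is required in every row.

>>> jog_arm --targets '[{"xyz": [0, 0.01, 0.2], "spin": 0}, {"xyz": [0, 0.01, 0.25], "spin": 0}, {"xyz": [0, 0.01, 0.25], "spin": 0}, {"xyz": [0, 0, 0.25], "spin": 0}, {"xyz": [0, 0, 0.2], "spin": 0}, {"xyz": [0, 0, 0.15], "spin": 0}, {"xyz": [0, 0, 0.05], "spin": 0}, {"xyz": [0, 0, 0], "spin": 0}, {"xyz": [0, 0, 0], "spin": 0}, {"xyz": [0, 0, 0], "spin": 0}]'

```text
time: 3.35
tool_pos: [407.3, 305.4, 11.2]
tcp_rot: [3.141, 0.001, -2.736]
contact_force: [-0.1, -0.3, -0.4]
grip_width: 92.0
finger_force: 0.0
```

>>> jog_arm --targets '[{"xyz": [0, 0, 0], "spin": 0}, {"xyz": [0, 0, 0], "spin": 0}, {"xyz": [0, 0, 0], "spin": 0}, {"xyz": [0, 0, 0], "spin": 0}, {"xyz": [0, 0, 0], "spin": 0}, {"xyz": [0, 0, 0], "spin": 0}, {"xyz": [0, 0, 0], "spin": 0}, {"xyz": [0, 0, 0], "spin": 0}, {"xyz": [0, 0, 0], "spin": 0}, {"xyz": [0, 0, 0], "spin": 0}]' --gripper 0

```text
time: 4.6
tool_pos: [407.0, 305.3, 10.7]
tcp_rot: [3.142, 0.0, -2.735]
contact_force: [0.3, -1.3, 0.2]
grip_width: 30.0
finger_force: 29.7
```

>>> jog_arm --targets '[{"xyz": [0, 0, -0.3], "spin": 0}, {"xyz": [0, 0, -0.5], "spin": 0}, {"xyz": [0, 0, -0.5], "spin": 0}, {"xyz": [-0.02, -0.28, 0], "spin": 0.33}, {"xyz": [-0.02, -0.28, 0], "spin": 0.33}, {"xyz": [-0.03, -0.28, 0], "spin": 0.33}, {"xyz": [-0.04, -0.28, 0], "spin": 0.33}, {"xyz": [-0.04, -0.28, 0], "spin": 0.33}, {"xyz": [-0.05, -0.28, 0], "spin": 0.33}, {"xyz": [0, 0, 0], "spin": 0}]'

```text
time: 5.85
tool_pos: [465.3, 181.9, 114.6]
tcp_rot: [3.142, -0.0, -2.935]
contact_force: [-0.7, 0.6, -0.7]
grip_width: 29.9
finger_force: 29.7
```

```bash
python3 go.py 476.5 165.5 115 3.33 2;python3 - <<'E'
from h import *
t=bot.capture("top");s=bot.capture("side")
a=cv2.resize(t[180:300,220:380],(800,600),interpolation=cv2.INTER_CUBIC)
b=cv2.resize(s[160:280,250:410],(800,600),interpolation=cv2.INTER_CUBIC)
cv2.imwrite("pics/c2.png",cv2.resize(np.hstack([a,b]),(800,300)))
cv2.imwrite("pics/t2.png",t);cv2.imwrite("pics/s2.png",s)
E
```

```text
t 5.85 [465.3 181.9 114.6] [ 3.142 -0.    -2.935] F [-0.7  0.6 -0.7] d [ 11.2 -16.4   0.4] spin 0.18
xyz [-0.05, -0.11, -0.0] spin 0.09
xyz [-0.05, -0.11, -0.0] spin 0.09
```

View pics/c2.png

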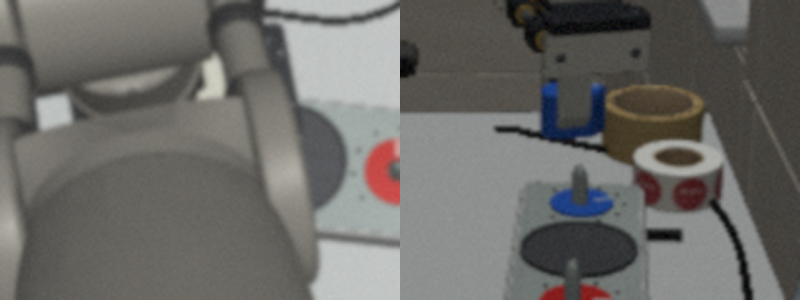

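The side view shows the gripped knob at about px (307–332, 195–214) and the blue stem tip at (321.6, 227). The arm hides the top view, so I will do the x alignment from the side.

>>> jog_arm --targets '[{"xyz": [-0.05, -0.11, 0], "spin": 0.09}, {"xyz": [-0.05, -0.11, 0], "spin": 0.09}, {"xyz": [0, 0, 0], "spin": 0}, {"xyz": [0, 0, 0], "spin": 0}, {"xyz": [0, 0, 0], "spin": 0}, {"xyz": [0, 0, 0], "spin": 0}, {"xyz": [0, 0, 0], "spin": 0}, {"xyz": [0, 0, 0], "spin": 0}, {"xyz": [0, 0, 0], "spin": 0}, {"xyz": [0, 0, 0], "spin": 0}]'

```text
time: 7.2
tool_pos: [476.4, 167.2, 114.7]
tcp_rot: [3.142, 0.0, -2.951]
contact_force: [-0.4, 0.2, -0.5]
grip_width: 29.9
finger_force: 29.7
```

```bash
python3 go.py 476.5 165.5 115 3.33 2;python3 - <<'E'
from h import *
s=np.mean([bot.capture("side") for _ in range(4)],0).astype(np.uint8)
cv2.imwrite("pics/c3.png",cv2.resize(s[180:255,272:372],(800,600),interpolation=cv2.INTER_CUBIC));cv2.imwrite("pics/s3.png",s)
def ony(px,y):
    e,d=ray("side",px);return e+d*((y-e[1])/d[:,1])[:,None]
E
cat >> h.py <<'E'
def ony(px,y):
    e,d=ray("side",px);return e+d*((y-e[1])/d[:,1])[:,None]
E
```

```text
t 7.2 [476.4 167.2 114.7] [ 3.142  0.    -2.951] F [-0.4  0.2 -0.5] d [ 0.1 -1.7  0.3] spin 0.02
xyz [0.0, -0.01, -0.0] spin 0.01
xyz [0.0, -0.01, -0.0] spin 0.01
```

View pics/c3.png

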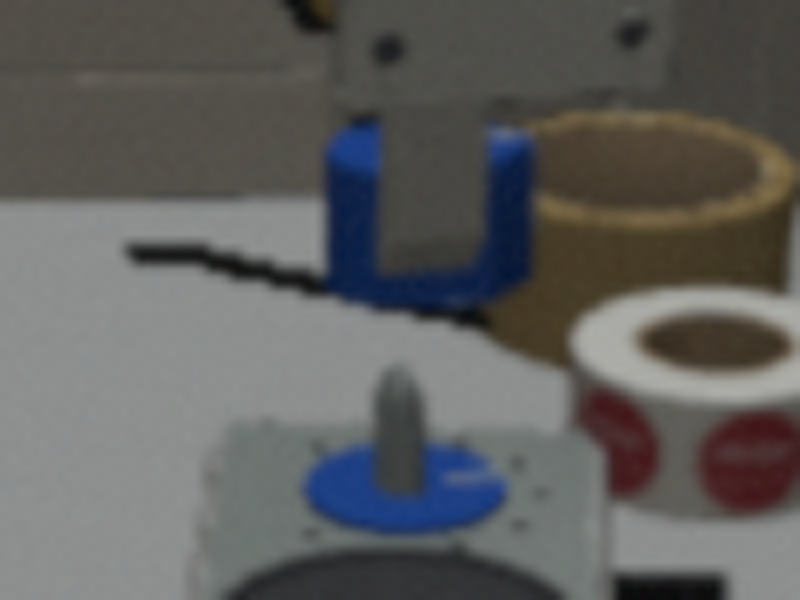

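```bash
python3 - <<'E'
from h import *
C=lambda u,v:[272+u/8-.5+.0,180+v/8-.5]
print("stem L/R low",ony([C(374,460),C(428,460),C(375,400),C(425,400),C(400,366)],166).round(1))
print("ring L/R",onz("side",[C(304,487),C(508,487)],50).round(1), "ring top/bot",onz("side",[C(405,440),C(405,533)],50).round(1))
print("knob tail/nose",ony([C(327,220),C(327,270)],167).round(1),ony([C(536,220),C(536,260)],172).round(1))
print("knob bottom",ony([C(400,303)],152).round(1))
# top-view check for stems: ring by top, on z 50, from first picture
t=cv2.imread("pics/top0.png")
for col,px in(("blue",(292,239)),("red",(379,248))):
    P,W,w,k=region("top",t,col,px,50);print(col,cv2.minEnclosingCircle(k.astype(np.float32)))
E
```

```text
stem L/R low [[468.7 166.   59.9]
 [481.8 166.   59.7]
 [468.8 166.   75.8]
 [480.9 166.   75.6]
 [474.7 166.   84.6]]
ring L/R [[452.  172.3  50. ]
 [502.  170.7  50. ]] ring top/bot [[478.5 199.5  50. ]
 [475.1 145.3  50. ]]
knob tail/nose [[456.9 167.  122.1]
 [457.  167.  109.3]] [[507.1 172.  119.6]
 [507.4 172.  109.3]]
knob bottom [[473.5 152.  106.8]]
blue ((476.9497375488281, 164.5189971923828), 22.354347229003906)
red ((462.8316345214844, 4.629738807678223), 22.493457794189453)
```

>>> jog_arm --targets '[{"xyz": [0.028, -0.025, 0], "spin": 0}, {"xyz": [0, 0, 0], "spin": 0}, {"xyz": [0, 0, 0.1], "spin": 0}, {"xyz": [0, 0, 0.1], "spin": 0}, {"xyz": [0, 0, 0.05], "spin": 0}, {"xyz": [0, 0, 0.03], "spin": 0}, {"xyz": [0, 0, 0.03], "spin": 0}, {"xyz": [0, 0, 0], "spin": 0}, {"xyz": [0, 0, 0], "spin": 0}, {"xyz": [0, 0, 0], "spin": 0}]'

```text
time: 8.65
tool_pos: [474.6, 164.9, 90.1]
tcp_rot: [3.142, 0.0, -2.951]
contact_force: [-0.3, -0.2, -0.8]
grip_width: 30.2
finger_force: 29.7
```

>>> jog_arm --targets '[{"xyz": [0, 0, 0.02], "spin": 0}, {"xyz": [0, 0, 0.02], "spin": 0}, {"xyz": [0, 0, 0.02], "spin": 0}, {"xyz": [0, 0, 0], "spin": 0}, {"xyz": [0, 0, 0], "spin": 0}, {"xyz": [0, 0, 0], "spin": 0}, {"xyz": [0, 0, 0], "spin": 0}, {"xyz": [0, 0, 0], "spin": 0}, {"xyz": [0, 0, 0], "spin": 0}, {"xyz": [0, 0, 0], "spin": 0}]'

```text
time: 9.9
tool_pos: [474.5, 164.8, 85.1]
tcp_rot: [3.142, 0.0, -2.951]
contact_force: [-0.3, 0.0, -1.3]
grip_width: 30.3
finger_force: 29.7
```

>>> jog_arm --targets '[{"xyz": [0, 0, 0.03], "spin": 0}, {"xyz": [0, 0, 0.03], "spin": 0}, {"xyz": [0, 0, 0.03], "spin": 0}, {"xyz": [0, 0, 0.03], "spin": 0}, {"xyz": [0, 0, 0.03], "spin": 0}, {"xyz": [0, 0, 0.03], "spin": 0}, {"xyz": [0, 0, 0.02], "spin": 0}, {"xyz": [0, 0, 0], "spin": 0}, {"xyz": [0, 0, 0], "spin": 0}, {"xyz": [0, 0, 0], "spin": 0}]'

```text
time: 11.15
tool_pos: [474.7, 164.8, 70.4]
tcp_rot: [-3.142, 0.001, -2.951]
contact_force: [-4.0, -2.7, 12.3]
grip_width: 30.0
finger_force: 29.7
```

Seated: 12 N up at the expected height. Releasing and lifting.

>>> jog_arm --targets '[{"xyz": [0, 0, 0], "spin": 0}, {"xyz": [0, 0, 0], "spin": 0}, {"xyz": [0, 0, 0], "spin": 0}, {"xyz": [0, 0, 0], "spin": 0}, {"xyz": [0, 0, 0], "spin": 0}, {"xyz": [0, 0, 0], "spin": 0}, {"xyz": [0, 0, -0.2], "spin": 0}, {"xyz": [0, 0, -0.4], "spin": 0}, {"xyz": [0, 0, -0.4], "spin": 0}, {"xyz": [0, 0, 0], "spin": 0}]' --gripper 100

```text
time: 12.4
tool_pos: [476.0, 165.1, 151.4]
tcp_rot: [3.142, 0.005, -2.951]
contact_force: [-0.6, 0.3, -1.5]
grip_width: 91.8
finger_force: 0.0
```

```bash
python3 go.py 405 -169 150 3.09 9;python3 - <<'E'
from h import *
s=bot.capture("side")
cv2.imwrite("pics/c4.png",cv2.resize(s[180:255,272:372],(640,480),interpolation=cv2.INTER_CUBIC))
E
```

```text
t 12.4 [476.  165.1 151.4] [ 3.142  0.005 -2.951] F [-0.6  0.3 -1.5] d [ -71.  -334.1   -1.4] spin 2.42
xyz [0.18, -0.44, 0.0] spin 0.27
xyz [0.17, -0.44, 0.0] spin 0.27
xyz [0.16, -0.45, 0.0] spin 0.27
xyz [0.15, -0.45, 0.0] spin 0.27
xyz [0.14, -0.45, 0.0] spin 0.27
xyz [0.12, -0.46, 0.0] spin 0.27
xyz [0.11, -0.46, 0.0] spin 0.27
xyz [0.1, -0.46, 0.0] spin 0.27
xyz [0.09, -0.47, 0.0] spin 0.27
```

View pics/c4.png

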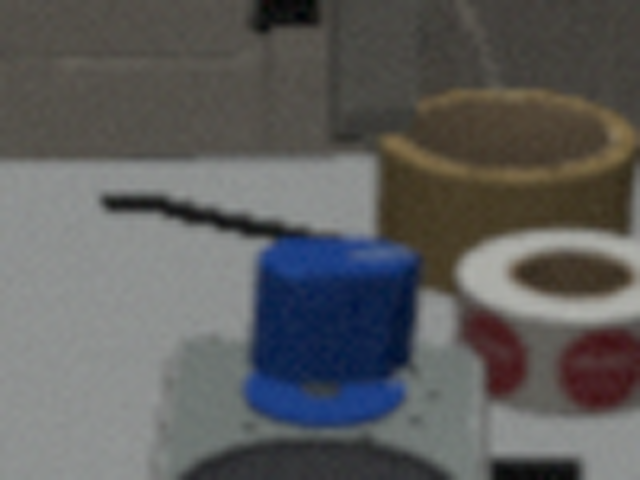

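The blue knob sits upright on its stem at crop (335,310), nose along the line. Next, the red knob.

>>> jog_arm --targets '[{"xyz": [0.18, -0.44, 0], "spin": 0.27}, {"xyz": [0.17, -0.44, 0], "spin": 0.27}, {"xyz": [0.16, -0.45, 0], "spin": 0.27}, {"xyz": [0.15, -0.45, 0], "spin": 0.27}, {"xyz": [0.14, -0.45, 0], "spin": 0.27}, {"xyz": [0.12, -0.46, 0], "spin": 0.27}, {"xyz": [0.11, -0.46, 0], "spin": 0.27}, {"xyz": [0.1, -0.46, 0], "spin": 0.27}, {"xyz": [0.09, -0.47, 0], "spin": 0.3}, {"xyz": [0, 0, 0], "spin": 0}]'

```text
time: 13.7
tool_pos: [403.0, -170.8, 148.0]
tcp_rot: [3.141, -0.002, 3.082]
contact_force: [-0.4, 0.3, -1.0]
grip_width: 92.2
finger_force: 0.0
```

```bash
python3 go.py 405 -169 10 3.08 7
```

```text
t 13.7 [ 403.  -170.8  148. ] [ 3.141e+00 -2.000e-03  3.082e+00] F [-0.4  0.3 -1. ] d [   2.     1.8 -138. ] spin 0.02
xyz [-0.0, 0.0, 0.25] spin 0.0
xyz [-0.0, 0.0, 0.25] spin 0.0
xyz [-0.0, 0.0, 0.25] spin 0.0
xyz [-0.0, 0.0, 0.25] spin 0.0
xyz [-0.0, 0.0, 0.25] spin 0.0
xyz [-0.0, 0.0, 0.25] spin 0.0
xyz [-0.0, 0.0, 0.25] spin 0.0
```

>>> jog_arm --targets '[{"xyz": [-0.02, 0.02, 0.25], "spin": 0}, {"xyz": [0, 0, 0.3], "spin": 0}, {"xyz": [0, 0, 0.3], "spin": 0}, {"xyz": [0, 0, 0.3], "spin": 0}, {"xyz": [0, 0, 0.25], "spin": 0}, {"xyz": [0, 0, 0.2], "spin": 0}, {"xyz": [0, 0, 0.1], "spin": 0}, {"xyz": [0, 0, 0.02], "spin": 0}, {"xyz": [0, 0, 0], "spin": 0}, {"xyz": [0, 0, 0], "spin": 0}]'

```text
time: 14.95
tool_pos: [405.9, -167.8, 12.0]
tcp_rot: [-3.141, 0.001, 3.086]
contact_force: [-0.6, 0.6, -0.2]
grip_width: 91.8
finger_force: 0.0
```

>>> jog_arm --targets '[{"xyz": [0, 0, 0], "spin": 0}, {"xyz": [0, 0, 0], "spin": 0}, {"xyz": [0, 0, 0], "spin": 0}, {"xyz": [0, 0, 0], "spin": 0}, {"xyz": [0, 0, 0], "spin": 0}, {"xyz": [0, 0, 0], "spin": 0}, {"xyz": [0, 0, 0], "spin": 0}, {"xyz": [0, 0, 0], "spin": 0}, {"xyz": [0, 0, 0], "spin": 0}, {"xyz": [0, 0, 0], "spin": 0}]' --gripper 0

```text
time: 16.2
tool_pos: [405.6, -167.7, 11.5]
tcp_rot: [3.141, 0.0, 3.086]
contact_force: [-0.1, 0.1, 0.2]
grip_width: 29.8
finger_force: 30.0
```

```bash
python3 go.py 461 5 116 3.11 7
```

```text
t 16.2 [ 405.6 -167.7   11.5] [3.141 0.    3.086] F [-0.1  0.1  0.2] d [ 55.4 172.7 104.5] spin -0.24
xyz [-0.08, 0.31, -0.19] spin -0.03
xyz [-0.08, 0.31, -0.19] spin -0.03
xyz [-0.08, 0.31, -0.19] spin -0.03
xyz [-0.08, 0.31, -0.19] spin -0.03
xyz [-0.09, 0.31, -0.19] spin -0.03
xyz [-0.09, 0.31, -0.19] spin -0.03
xyz [-0.09, 0.31, -0.19] spin -0.03
```

>>> jog_arm --targets '[{"xyz": [0, 0, -0.3], "spin": 0}, {"xyz": [0, 0, -0.5], "spin": 0}, {"xyz": [0, 0, -0.5], "spin": 0}, {"xyz": [-0.1, 0.36, 0], "spin": -0.04}, {"xyz": [-0.1, 0.36, 0], "spin": -0.04}, {"xyz": [-0.1, 0.36, 0], "spin": -0.04}, {"xyz": [-0.1, 0.36, 0], "spin": -0.04}, {"xyz": [-0.1, 0.36, 0], "spin": -0.04}, {"xyz": [-0.1, 0.36, 0], "spin": 0}, {"xyz": [0, 0, 0], "spin": 0}]'

```text
time: 17.45
tool_pos: [461.5, 4.2, 115.4]
tcp_rot: [3.141, -0.0, 3.109]
contact_force: [-0.0, 0.6, -1.0]
grip_width: 29.7
finger_force: 30.0
```

>>> jog_arm --targets '[{"xyz": [0, 0, 0], "spin": 0}, {"xyz": [0, 0, 0], "spin": 0}, {"xyz": [0, 0, 0], "spin": 0}, {"xyz": [0, 0, 0], "spin": 0}, {"xyz": [0, 0, 0], "spin": 0}, {"xyz": [0, 0, 0], "spin": 0}, {"xyz": [0, 0, 0], "spin": 0}, {"xyz": [0, 0, 0], "spin": 0}, {"xyz": [0, 0, 0], "spin": 0}, {"xyz": [0, 0, 0], "spin": 0}]'

```text
time: 18.7
tool_pos: [461.5, 2.7, 115.5]
tcp_rot: [3.142, 0.0, 3.106]
contact_force: [0.2, 0.5, -1.4]
grip_width: 29.9
finger_force: 30.0
```

```bash
python3 go.py 461 5 116 3.11 1;python3 - <<'E'
from h import *
s=np.mean([bot.capture("side") for _ in range(4)],0).astype(np.uint8)
cv2.imwrite("pics/c5.png",cv2.resize(s[220:302,265:375],(800,596),interpolation=cv2.INTER_CUBIC));cv2.imwrite("pics/s5.png",s)
E
```

```text
t 18.7 [461.5   2.7 115.5] [3.142 0.    3.106] F [ 0.2  0.5 -1.4] d [-0.5  2.3  0.5] spin -0.04
xyz [0.01, 0.03, -0.01] spin -0.04
```

View pics/c5.png

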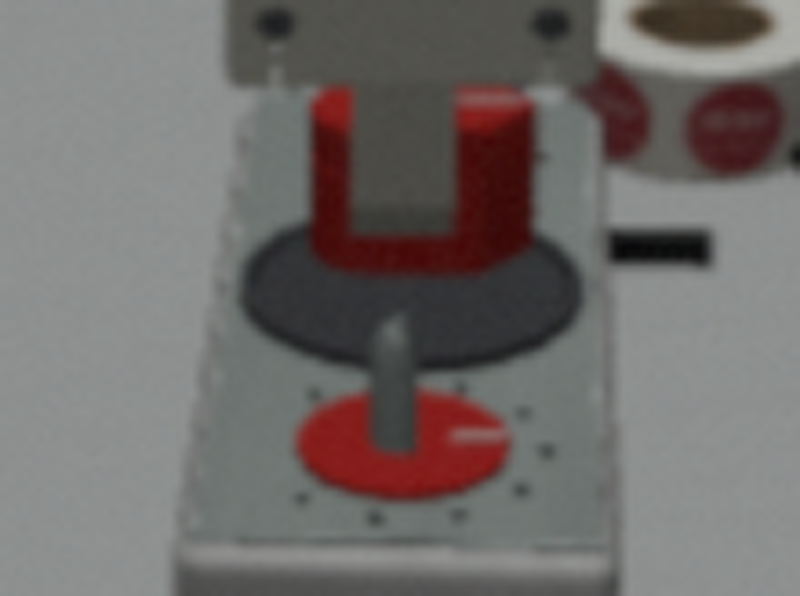

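```bash
python3 - <<'E'
from h import *
C=lambda u,v:[265+u/7.273-.5,220+v/7.27-.5]
print("stem",ony([C(371,420),C(416,420),C(372,360),C(415,360)],6).round(1))
print("ring",onz("side",[C(296,442),C(511,442)],50).round(1),onz("side",[C(403,390),C(403,498)],50).round(1))
print("line",onz("side",[C(450,436),C(507,434)],50).round(1))
print("knob",ony([C(310,170),C(310,220)],4).round(1),ony([C(534,170),C(534,215)],3).round(1),ony([C(400,272)],-12).round(1))
E
```

```text
stem [[455.2   6.   58.8]
 [465.6   6.   58.6]
 [455.3   6.   74.4]
 [465.1   6.   74.2]]
ring [[438.1  12.   50. ]
 [488.1  10.2  50. ]] [[464.5  36.6  50. ]
 [461.4 -14.9  50. ]]
line [[474.1  13.6  50. ]
 [487.5  14.1  50. ]]
knob [[440.9   4.  123.6]
 [440.9   4.  111.2]] [[490.9   3.  123.3]
 [491.2   3.  112.2]] [[460.3 -12.  105.9]]
```

>>> jog_arm --targets '[{"xyz": [-0.007, 0.04, 0], "spin": 0}, {"xyz": [0, 0, 0], "spin": 0}, {"xyz": [0, 0, 0.1], "spin": 0}, {"xyz": [0, 0, 0.1], "spin": 0}, {"xyz": [0, 0, 0.05], "spin": 0}, {"xyz": [0, 0, 0.04], "spin": 0}, {"xyz": [0, 0, 0.03], "spin": 0}, {"xyz": [0, 0, 0], "spin": 0}, {"xyz": [0, 0, 0], "spin": 0}, {"xyz": [0, 0, 0], "spin": 0}]'

```text
time: 20.15
tool_pos: [462.2, 5.9, 90.1]
tcp_rot: [3.142, 0.0, 3.106]
contact_force: [-0.5, 0.1, -0.3]
grip_width: 30.0
finger_force: 30.0
```

>>> jog_arm --targets '[{"xyz": [0, 0, 0.02], "spin": 0}, {"xyz": [0, 0, 0.02], "spin": 0}, {"xyz": [0, 0, 0.01], "spin": 0}, {"xyz": [0, 0, 0], "spin": 0}, {"xyz": [0, 0, 0], "spin": 0}, {"xyz": [0, 0, 0], "spin": 0}, {"xyz": [0, 0, 0], "spin": 0}, {"xyz": [0, 0, 0], "spin": 0}, {"xyz": [0, 0, 0], "spin": 0}, {"xyz": [0, 0, 0], "spin": 0}]'

```text
time: 21.4
tool_pos: [462.1, 5.9, 85.9]
tcp_rot: [3.142, -0.0, 3.106]
contact_force: [-0.2, 1.0, -1.7]
grip_width: 29.6
finger_force: 30.0
```

>>> jog_arm --targets '[{"xyz": [0, 0, 0.03], "spin": 0}, {"xyz": [0, 0, 0.03], "spin": 0}, {"xyz": [0, 0, 0.03], "spin": 0}, {"xyz": [0, 0, 0.03], "spin": 0}, {"xyz": [0, 0, 0.03], "spin": 0}, {"xyz": [0, 0, 0.03], "spin": 0}, {"xyz": [0, 0, 0.03], "spin": 0}, {"xyz": [0, 0, 0.03], "spin": 0}, {"xyz": [0, 0, 0], "spin": 0}, {"xyz": [0, 0, 0], "spin": 0}]'

```text
time: 22.65
tool_pos: [462.1, 5.9, 66.9]
tcp_rot: [-3.142, 0.0, 3.106]
contact_force: [-2.1, -2.2, 5.8]
grip_width: 29.8
finger_force: 30.0
```

>>> jog_arm --targets '[{"xyz": [0, 0, 0.01], "spin": 0}, {"xyz": [0, 0, 0.01], "spin": 0}, {"xyz": [0, 0, 0.01], "spin": 0}, {"xyz": [0, 0, 0], "spin": 0}, {"xyz": [0, 0, 0], "spin": 0}, {"xyz": [0, 0, 0], "spin": 0}, {"xyz": [0, 0, 0], "spin": 0}, {"xyz": [0, 0, 0], "spin": 0}, {"xyz": [0, 0, 0], "spin": 0}, {"xyz": [0, 0, 0], "spin": 0}]'

```text
time: 23.9
tool_pos: [462.2, 5.8, 65.2]
tcp_rot: [-3.141, 0.001, 3.106]
contact_force: [-4.7, -1.4, 11.7]
grip_width: 29.6
finger_force: 30.0
```

```bash
python3 - <<'E'
from h import *
s=np.mean([bot.capture("side") for _ in range(4)],0).astype(np.uint8)
cv2.imwrite("pics/c6.png",cv2.resize(s[200:305,260:400],(800,600),interpolation=cv2.INTER_CUBIC))
E
```

```text
(no output)
```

View pics/c6.png

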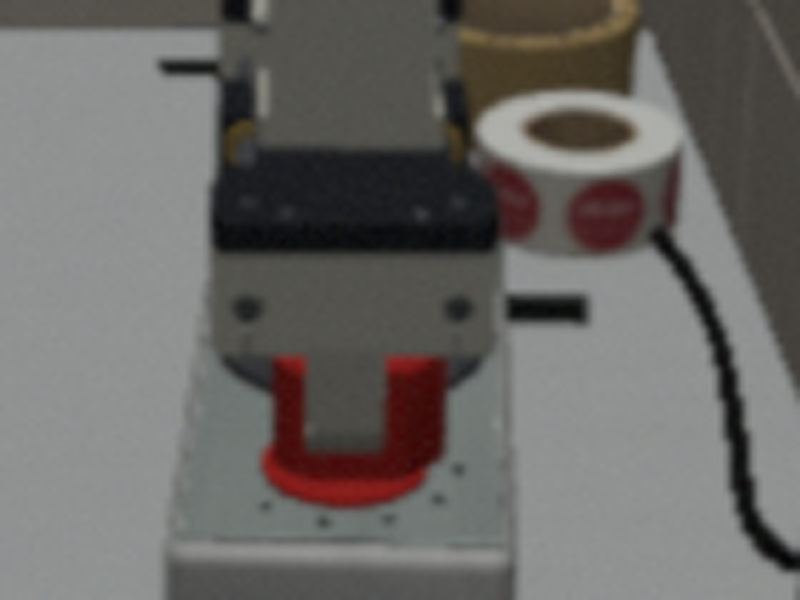

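The red knob is down over its ring at crop (358,420), held by the fingers. TCP 65.2 matches the stop height (71.5 − 6 mm), and the 12 N reading is above the spring's 8 N, so it is fully home and pressed. Handing in.

```bash
python3 -c "
from plant import bot
print(bot.close_job())"
```

```text
the job is handed in; nothing more can be done
None
```

The blue knob is home on its stem and let go, the red knob is home and held pressed to its stop by the fingers, and the job is handed in at about 24 s (the judge returned no verdict).

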